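Hold the drive collar on the spindle's set-screw flat

ROBOT

A 6-joint arm with a two-finger parallel gripper is mounted at the origin on a cart in front of the work surface, level with it; the furniture and walls round the work are solid. World frame = base frame: x ahead of the robot, y to its left, z up, the work surface at z = 0. Lengths are in mm, angles in rad, forces in N, time in s.
With the tool pointing down it reaches from about 425 to 950 mm from the base axis. Payload 14.7 kg.
Tool frame: the origin (TCP) lies at the very end of the fingers, on their centre line; the grasp point (between the pads) lies 19 mm behind it; z points along the fingers, y is the line along which they close (so a half turn about z gives the same grasp; the last joint's range is limited). The gripper opens to 85 mm and grips with 20 to 120 N. Pads are 22 mm wide; open, the fingers measure 114 mm over their backs; the gripper's body (76 mm by 85 mm) begins 54 mm behind the grasp point. The pads swing forward as they close: fully open they stand 13 mm farther back than shut.
Start: joints at [1.067, 0.48, 1.596, -0, 1.065, -0.047], TCP at [286.677, 583.36, 231.297] pointing down, gripper open.
Joint ranges: [-2.75, 2.75], [-0.82, 2.05], [0.23, 2.67], [-1.56, 4.7], [0.09, 2.69], [-2.92, 2.92]. Speed limits (rad/s): [1.89, 1.89, 2.39, 3.01, 3.01, 3.01].

INTERFACE

Orientations are given as [roll, pitch, yaw] about the fixed x, y, z axes, in that order (R = Rz(yaw) Ry(pitch) Rx(roll)).
In Python, from cell import manip gives the robot as it stands.
- The arm moves only by the tool servo_tool, never from a script. Its argument "targets" is a list of rows, each an object with "offset": the shift along the tool's x, y, z each as a share of 0.1 m, from -1 to 1, a list of three; "angular": the turn, a rotation vector about the tool's x, y, z each as a share of pi/4 rad, from -1 to 1, a list of three; "gripper": the opening in per cent of the stroke, from 0 (shut) to 100 (fully open). In form: [{"offset": [dx, dy, dz], "angular": [rx, ry, rz], "gripper": gripper}, ...]. A call has 1 to 5 rows; each row is the pose to reach, as a shift and turn from the pose commanded when the call began, along the tool's axes at that moment; what a row does not reach only later rows make up. A row lasts 1/12 s, in which the tool goes at most 41.7 mm and 7.16 degrees, less where a joint would pass 70% of its speed; a pose out of reach is approached as far as the arm can. A call with a number of a shift or a turn outside -1 to 1 is refused whole. A call with a gripper value outside its range is refused whole. The fingers move at their own pace and stop on an object; the grip force is fixed at half the most. Time passes only in rows, so rows that repeat a pose let the fingers close. It gives the time, the measured TCP pose, the force, the opening and the grip force at its end, in the units of the state.
- manip.observe(): the state, without advancing time (a new reading comes with each control period).
- manip.get_image(name): name is "side" or "top" or "wrist"; returns a dict with "image" (420x560x3 uint8, red, green, blue), "z_map" (420x560 float32, mm along the optical axis (not along the pixel's ray), 0 where there is no reading), "fov_y" (degrees; the focal length in pixels is half the picture's height over the tangent of half this angle, whatever the lens; pixels are square), "cx", "cy" (the principal point, pixels), "pose" (4x4, takes a point from camera to world coordinates); the wrist camera has in their place "tool_from_camera" (4x4, takes a point from camera to tool coordinates, whose origin is the TCP and whose axes are the flange's). Camera axes: x right, y down, z forward; pixel columns grow to the right and rows downward; lengths in mm; the calibration is good to about 2 mm. A picture is of the moment at which its call begins: read the wrist's pose just before it.
- manip.finish_job(): hands the job in; it is judged then, once.
Trained networks look in a picture, given as the dict that the camera call returned (one of the last four; its "shot" number tells which), for a name from the list of things; names that differ only in an ending like _2 or _b are one class to them, and where a whole thing is asked for, a point or a joint stands for the part that bears it (a point fixed in the world has none). Each returns a list of dicts, best first, with "confidence" (0 to 1); they miss things now and then, are a little off and sometimes report something else, mostly with a low value. They report only what shows in the picture. A call takes as long as a camera call. They do not tell look-alikes from the thing itself.
- manip.boxes_of(picture, label): "bbox" ([left, top, right, bottom] in pixels, round what is visible of it).
- manip.landmark_of(picture, label): "position" ([column, row] in pixels: a listed point, or the origin of a listed thing).
The state is a dict: "time_s": time; "joint_positions": joint angles; "qvel": joint speeds; "tau": joint torques, N m; "tcp_pos": TCP position; "tool_rot": TCP orientation; "ft_force": force on the tool from outside, world axes, zero at the start; "moment": the same for the moment, N m; "width": finger opening in mm; "grasp_force": force on a finger pad.
Only numpy, scipy, OpenCV 4.12 (cv2) and the standard library are available. Lean on these libraries where they do the work, as an engineer would, in place of code of your own. Each camera call takes 0.05 s, during which the arm holds its last target. There are 200 camera calls.

TASK

Swing the hold-down lever of the white carousel drive off the spindle to its service mark, pointing square to the drive's front and well short of the run switch, and then pinch the spindle and turn it until its flat faces the hex key that waits in its guide block. Fit the loose steel shaft collar over the spindle with its set-screw on that flat and in line with the key, press it fully down against the spring cup, and finish still gripping it and holding it down there, the lever still at its mark, so that I can tighten the screw. Leave the other things on the bench where they are.

Things in the scene. Friction and masses are not known exactly. Their poses are not given: they have to be found in the camera images.
- drive: Carousel drive, fixed: white case 130 (x) x 240 (y) x 54 mm. Origin on the bench under its centre; -x is its front (to the robot, turned up to 0.2 rad), y its left. In its frame (mm): spindle axis x 12, y 70; pivot of the hold-down lever x 42, y -70; key guide block, 16 wide, 90 high, x -46 to -32, y 70; the key lies along x, 81 high, from its tip at x -20 to x -95, where it bends down.
- hold_down (a joint): Angle of the hold-down lever about its upright pivot (rad, counter-clockwise from above, -1.36 to 0.60). 0 = service mark: the lever points square to the drive's front (-x), over the long mark on the deck. -1.36 = its pad is over the spindle's end; at 0.60 it meets the run switch. Starts at -1.35 to -1.20. Stays where it is left; 3 to 6 N at the knob moves it.
- lever_pivot (a point): The lever's pivot axis, 128 mm above the bench; the point turns with the lever (its -x points along the lever). Flat steel bar, 143 mm long and 14 wide, from 121 to 134 mm above the bench, with a rubber-faced pad at its end.
- lever_knob (a point): Middle of the black upright knob on the lever, 75 mm from the pivot axis: 17 mm thick, from 132 to 163 mm above the bench; this point is at 150 mm.
- spindle (a joint): Angle of the spindle about its upright axis (rad, positive counter-clockwise from above, free within +-3.1). 0 = its flat faces the key (towards -x of the drive). Starts at 0.5 to 1.4. Turns with about 0.025 N m and stays where it is left.
- spindle_top (a point): Centre of the spindle's upper end, 120 mm above the bench; turns with the spindle, its -x points out of the flat. Steel shaft 16 mm thick with one flat along its whole free length, 4 mm from the axis: 16 mm across the round, only 12 mm from the flat to the round back, which fingers can feel. The last 3 mm taper to 13.6 mm.
- spindle_flat (a point): Point on the middle of the flat, 105 mm above the bench, 4 mm from the spindle axis.
- thrust_cup (a joint): How far the spring cup (black steel, 30 mm across, on the spindle) is pressed down, m: 0 = up, its top 78 mm above the bench; 0.006 = stop, its top at 72 mm. The spring takes 2.3 N at the start and 7.7 N at the stop. The collar rests on it.
- key_tip (a point): Tip of the hex key, 81 mm above the bench, 32 mm in front of the spindle axis (axes as the drive's).
- collar_center (a point): Middle of the loose steel shaft collar, lying flat on the bench: ring 40 mm across, 18 mm high, bore 17.5 mm, 0.13 kg. Its -x points out along the set-screw (at the start to the robot within 0.9 rad), z up. The screw's inner tip, 5.6 mm thick, stands into the bore, 4.8 mm from the axis: with the screw over the flat (within 0.3 rad) the collar slides down the spindle freely; further off it binds or drags the spindle round.
- collar_screw (a point): Outer end of the dark set-screw, which stands 4 mm out of the collar's rim: 24 mm from the collar's axis, at half its height. With the collar fully down and turned to the key it is at the key's height, 8 mm from the key's tip.
- tape: Bystander, to be left alone: roll of black tape lying flat, 53 mm wide, 19 mm high. Origin under its centre.
- rack: Bystander, to be left alone: blue tube rack, 45 x 138 x 40 mm. Origin under its centre.
- timer: Bystander, to be left alone: white lab timer, 58 x 62 x 14 mm. Origin under its centre.
- pad: Bystander, to be left alone: yellow note pad, 70 x 70 x 16 mm. Origin under its centre.
- dropper: Bystander, to be left alone: dropper bottle with pointed blue cap, 26 mm wide, 78 mm high. Origin under its centre.
- vial: Bystander, to be left alone: brown vial with red cap, 22 mm wide, 50 mm high. Origin under its centre.
- jar: Bystander, to be left alone: white test-strip jar with black cap, 58 mm wide, 160 mm high. Origin under its centre.
Not all that is in view belongs to the job. What is shaped like the part that bears collar_center but orange or red is not meant.

How it is judged:
By the outcome, as a careful person would: the job done as asked, in the order asked, and still so for the second after the job is handed in, while the arm keeps its last pose, push and grip.
It also fails if it takes over 72 s, if anything falls off the work surface, if the arm or the gripper's body presses on something with over 40 N, if the wrist force passes 120 N, or if a joint passes its speed limit or range.

## Working session

There is one attempt and no reset: what is moved stays moved. The work goes in short steps, Python scripts to look and compute and a tool call to move; the robot and the scene stay as the last step left them, time stands still between calls to the robot, and variables do not carry over. Pictures are saved under pics/ and viewed, at most 10 in all, crops included, and the job is handed in when it is done.

Besides the shell and the picture viewer there is one more tool, called as name([rows], argument=value, ...), one row to a line, values as JSON. servo_tool: Moves the arm, as the interface text tells. Its arguments: {"type":"object","properties":{"targets":{"type":"array"}},"required":["targets"]}

```bash
ls; mkdir -p pics; cat > h.py <<'E'
import numpy as np, cv2
from cell import manip
from scipy.spatial.transform import Rotation as R
def ray(p,uv):
    f=210/np.tan(np.radians(p["fov_y"])/2)
    return np.array([(uv[0]-p["cx"])/f,(uv[1]-p["cy"])/f,1.])
def campose(p,st=None):
    if "pose" in p: return np.array(p["pose"])
    st=st or manip.observe()
    T=np.eye(4);T[:3,:3]=R.from_euler('xyz',st["tool_rot"]).as_matrix();T[:3,3]=st["tcp_pos"]
    return T@np.array(p["tool_from_camera"])
def at_z(p,uv,z,T=None):
    T=campose(p) if T is None else T
    d=T[:3,:3]@ray(p,uv);o=T[:3,3]
    return o+d*(z-o[2])/d[2]
def cloud(p,T=None):
    T=campose(p) if T is None else T
    v,u=np.mgrid[0:420,0:560];f=210/np.tan(np.radians(p["fov_y"])/2)
    z=p["z_map"];c=np.stack([(u-p["cx"])/f*z,(v-p["cy"])/f*z,z],-1)
    w=c@T[:3,:3].T+T[:3,3];w[z==0]=np.nan
    return w
def save(n,img,s=1):
    cv2.imwrite("pics/"+n,cv2.resize(cv2.cvtColor(img,cv2.COLOR_RGB2BGR),None,fx=s,fy=s,interpolation=cv2.INTER_CUBIC))
E
python3 - <<'E'
from h import *
s=manip.observe();print({k:np.round(v,3) for k,v in s.items()})
H={"drive":0,"lever_pivot":128,"lever_knob":150,"spindle_top":120,"spindle_flat":105,"key_tip":81,"collar_center":9,"collar_screw":9,"tape":0,"rack":0,"timer":0,"pad":0,"dropper":0,"vial":0,"jar":0}
ims=[]
for n in ["top","side"]:
    p=manip.get_image(n);ims.append(p["image"]);np.set_printoptions(suppress=True,precision=1)
    print(n,p["pose"][:3,3],p["pose"][:3,2],p["fov_y"])
    for k,z in H.items():
        for d in manip.landmark_of(p,k)[:3]:
            print(n,k,round(d["confidence"],2),np.round(d["position"]),at_z(p,d["position"],z))
    save(n+"0.png",p["image"],1.4)
E
```

```text
pics
{'time_s': np.float64(0.0), 'joint_positions': array([ 1.067,  0.481,  1.597,  0.   ,  1.065, -0.047]), 'qvel': array([ 0.   , -0.   , -0.001,  0.001, -0.001, -0.   ]), 'tau': array([-5.0000e-03, -9.5062e+01, -4.3022e+01, -0.0000e+00,  1.2000e-02,
        0.0000e+00]), 'tcp_pos': array([286.456, 583.006, 230.638]), 'tool_rot': array([-3.14 , -0.   ,  2.685]), 'ft_force': array([ 0.109, -0.435,  0.133]), 'moment': array([0.056, 0.011, 0.009]), 'grasp_force': np.float64(0.0), 'width': np.float64(85.485)}
top [-222.1 -529.6 1576.2] [ 0.5  0.2 -0.9] 46.29795262378127
top drive 0.77 [235. 220.] [503.3   7.9   0. ]
top lever_pivot 0.68 [232. 222.] [431.4 -31.4 128. ]
top lever_knob 0.67 [230. 193.] [520.7  23.3 150. ]
top lever_knob 0.25 [304. 256.] [ 415.7 -305.3  150. ]
top spindle_top 0.55 [213. 191.] [515.2  91.2 120. ]
top spindle_top 0.31 [310. 258.] [ 432.3 -319.9  120. ]
top spindle_flat 0.56 [212. 195.] [505.5  93.6 105. ]
top key_tip 0.94 [208. 205.] [476.3  95.6  81. ]
top key_tip 0.68 [183. 174.] [552.  246.3  81. ]
top key_tip 0.3 [306. 258.] [ 442.7 -302.5   81. ]
top co
[... 1368 characters left out ...]
0.56 [254. 264.] [ 425.7 -192.2    9. ]
side collar_screw 0.68 [331. 363.] [ 420.5 -629.6    9. ]
side collar_screw 0.65 [263. 263.] [ 452.7 -198.7    9. ]
side collar_screw 0.49 [278. 275.] [ 465.5 -276.4    9. ]
side tape 0.53 [296. 308.] [ 447.8 -420.2    0. ]
side rack 0.67 [312. 276.] [ 563.2 -319.7    0. ]
side timer 0.47 [208. 204.] [439.3 302.8   0. ]
side timer 0.28 [296. 306.] [ 451.3 -417.     0. ]
side pad 0.72 [226. 201.] [519.4 297.6   0. ]
side dropper 0.46 [243. 197.] [599.  301.9   0. ]
side vial 0.54 [280. 277.] [ 473.6 -280.5    0. ]
side vial 0.46 [290. 250.] [ 575.5 -159.4    0. ]
side jar 0.85 [254. 192.] [666.3 323.8   0. ]
side jar 0.52 [208. 204.] [437.8 303.6   0. ]
```

```bash
python3 - <<'E'
from h import *
p=manip.get_image("top");a=p["image"][130:340,140:420];save("topc.png",a,2.8)
p=manip.get_image("side");a=p["image"][170:380,170:370];save("sidec.png",a,2.8)
E
```

```text
(no output)
```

View pics/topc.png

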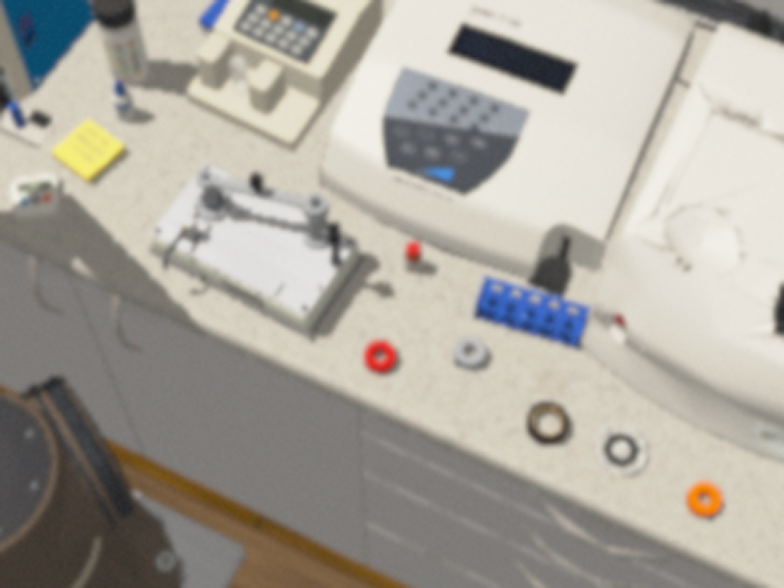

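View pics/sidec.png

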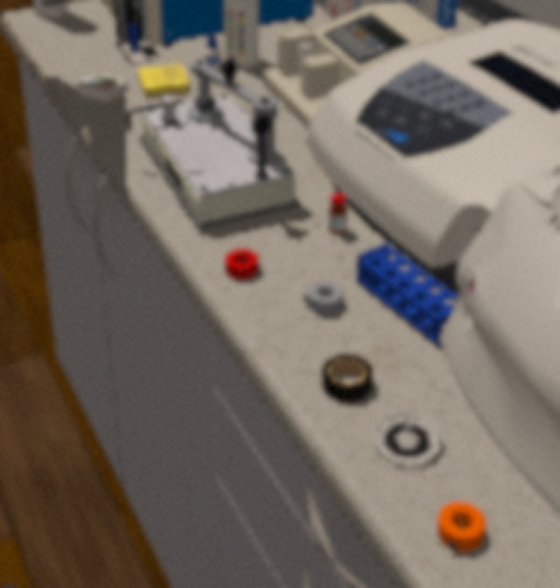

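Steel collar: grey ring at topc px (470,352). Look-alikes are the red ring (380,357) and the orange ring (704,500). The tape is at (548,423), and a white/black item is at (622,450). Only the grey one is steel; I will confirm it with an enlarged wrist crop before grasping. The drive is at (255,250), with the lever lying over the spindle.

```bash
cat >> h.py <<'E'
def off(tgt,yaw=None,st=None):
    "print shift (tool axes, units of 100mm) and turn about tool z (units pi/4) to TCP target, yaw"
    st=st or manip.observe();M=R.from_euler('xyz',st["tool_rot"])
    d=M.inv().apply(np.array(tgt)-st["tcp_pos"])/100
    msg=f"offset total {np.round(d,3)}"
    if yaw is not None:
        D=R.from_euler('xyz',[np.pi,0,yaw]);rv=(M.inv()*D).as_rotvec()/(np.pi/4)
        msg+=f" angular total {np.round(rv,3)}"
    print(msg)
E
python3 - <<'E'
from h import *
np.set_printoptions(suppress=True,precision=3)
p=manip.get_image("wrist");print(p["tool_from_camera"],p["fov_y"])
off([420,20,300],np.pi/2);off([420,20,300],np.pi);off([420,20,300],-np.pi/2)
E
```

```text
[[  -0.      -0.946   -0.323   84.765]
 [   1.      -0.       0.001    0.928]
 [  -0.001   -0.323    0.946 -141.389]
 [   0.       0.       0.       1.   ]] 69.67653590892503
offset total [-3.681 -4.468 -0.687] angular total [ 0.    -0.     1.418]
offset total [-3.681 -4.468 -0.687] angular total [ 0.     0.    -0.582]
offset total [-3.681 -4.468 -0.687] angular total [ 0.     0.    -2.582]
```

servo_tool([
  {"offset": [-0.77, -0.875, -0.14], "angular": [0, 0, 0], "gripper": 60},
  {"offset": [-0.77, -0.875, -0.14], "angular": [0, 0, 0], "gripper": 60},
  {"offset": [-0.77, -0.875, -0.14], "angular": [0, 0, 0], "gripper": 60},
])

```text
time_s: 2.0
tcp_pos: [317.0, 468.8, 245.1]
tool_rot: [-3.141, 0.0, 2.686]
ft_force: [0.3, 0.2, -0.1]
width: 52.4
grasp_force: 0.0
```

servo_tool([
  {"offset": [-0.77, -0.875, -0.14], "angular": [0, 0, 0], "gripper": 60},
  {"offset": [-0.77, -0.875, -0.14], "angular": [0, 0, 0], "gripper": 60},
  {"offset": [-0.77, -0.875, -0.14], "angular": [0, 0, 0], "gripper": 60},
])

```text
time_s: 2.25
tcp_pos: [347.7, 356.0, 259.6]
tool_rot: [-3.141, 0.0, 2.685]
ft_force: [1.3, 0.6, 0.6]
width: 51.2
grasp_force: 0.0
```

servo_tool([
  {"offset": [-0.77, -0.875, -0.14], "angular": [0, 0, 0], "gripper": 60},
  {"offset": [-0.77, -0.875, -0.14], "angular": [0, 0, 0], "gripper": 60},
  {"offset": [-0.77, -0.875, -0.14], "angular": [0, 0, 0], "gripper": 60},
])

```text
time_s: 2.5
tcp_pos: [378.3, 243.6, 273.8]
tool_rot: [3.141, 0.0, 2.685]
ft_force: [1.2, 0.0, -0.1]
width: 51.1
grasp_force: 0.0
```

servo_tool([
  {"offset": [-0.77, -0.875, -0.14], "angular": [0, 0, 0], "gripper": 60},
  {"offset": [-0.77, -0.875, -0.14], "angular": [0, 0, 0], "gripper": 60},
  {"offset": [-0.77, -0.875, -0.14], "angular": [0, 0, 0], "gripper": 60},
])

```text
time_s: 2.75
tcp_pos: [408.9, 131.1, 287.9]
tool_rot: [3.141, 0.001, 2.685]
ft_force: [1.7, 0.2, -0.5]
width: 51.1
grasp_force: 0.0
```

servo_tool([
  {"offset": [-0.77, -0.875, -0.14], "angular": [0, 0, -0.58], "gripper": 60},
  {"offset": [-0.77, -0.875, -0.14], "angular": [0, 0, -0.58], "gripper": 60},
  {"offset": [-0.77, -0.875, -0.14], "angular": [0, 0, -0.58], "gripper": 60},
  {"offset": [-0.77, -0.875, -0.14], "angular": [0, 0, -0.58], "gripper": 60},
  {"offset": [-0.77, -0.875, -0.14], "angular": [0, 0, -0.58], "gripper": 60},
])

```text
time_s: 3.17
tcp_pos: [440.3, 17.9, 301.9]
tool_rot: [-3.141, 0.001, -3.137]
ft_force: [0.2, 0.3, -0.3]
width: 51.5
grasp_force: 0.0
```

```bash
python3 - <<'E'
from h import *
np.set_printoptions(suppress=True,precision=1)
st=manip.observe();p=manip.get_image("wrist");T=campose(p,st)
np.savez("w1.npz",T=T,img=p["image"],z=p["z_map"],fov=p["fov_y"],cx=p["cx"],cy=p["cy"])
for k,z in {"drive":0,"lever_pivot":128,"lever_knob":150,"spindle_top":120,"spindle_flat":105,"key_tip":81}.items():
    for d in manip.landmark_of(p,k)[:2]:
        print(k,round(d["confidence"],2),np.round(d["position"]),at_z(p,d["position"],z,T))
save("w1.png",p["image"],1.4)
c=cloud(p,T);print(np.nanmin(c[...,2]),(p["z_map"]==0).mean())
E
```

```text
drive 0.72 [278. 202.] [495.4  17.3   0. ]
lever_pivot 0.56 [486. 166.] [415.2 236.7 128. ]
lever_knob 0.84 [282. 264.] [519.   21.7 150. ]
spindle_top 0.84 [337. 242.] [506.7  86.5 120. ]
spindle_flat 0.81 [334. 234.] [503.2  85.1 105. ]
key_tip 0.66 [335. 208.] [478.2  88.8  81. ]
key_tip 0.37 [278. 262.] [555.5  17.7  81. ]
-911.6555456252917 0.00405187074829932
```

View pics/w1.png

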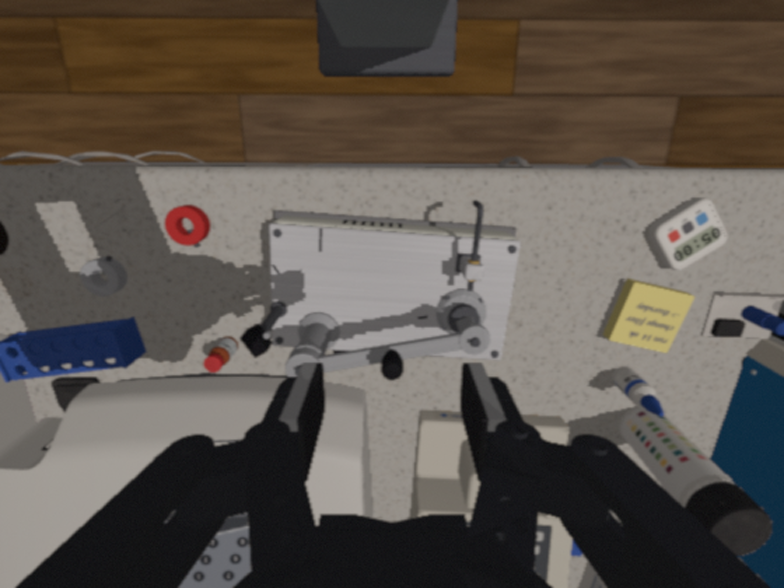

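The wrist view shows the drive's deck, with the lever pivot at (300,365), knob at (392,363), spindle with pad above it at (470,340), key and block at (472,265), and long mark at (320,238). The steel collar lies in shadow at (105,275), and the red look-alike is at (187,225).

```bash
python3 - <<'E'
from h import *
np.set_printoptions(suppress=True,precision=2)
w=dict(np.load("w1.npz"));w["fov_y"]=w["fov"];w["z_map"]=w["z"];T=w["T"]
c=cloud(w,T);z=c[...,2]
near=(c[...,0]>380)&(c[...,0]<640)&(c[...,1]>-140)&(c[...,1]<190)
v,u=np.mgrid[0:420,0:560]; near&=(v<275)
m=near&(z>49)&(z<60);P=c[m];print("deck n",m.sum(),"z",np.median(P[:,2]))
r=cv2.minAreaRect(P[:,:2].astype(np.float32));print(r)
def tube(lo,hi,n):
    P=c[near&(z>lo)&(z<hi)];print(n,len(P),P.mean(0),P.min(0),P.max(0));return P
L=tube(126,136,"lever");t=cv2.fitLine(L[:,:2].astype(np.float32),cv2.DIST_HUBER,0,.01,.01).ravel();print(t,np.degrees(np.arctan2(t[1],t[0])))
K=tube(140,170,"knob")
tube(84,95,"block")
# mark: dark pixels on deck
g=cv2.cvtColor(w["image"],cv2.COLOR_RGB2GRAY)
# collar
A=(c[...,0]>380)&(c[...,0]<560)&(c[...,1]<-200)&(z>12)&(z<22)&(v<230)
P=c[A];P=P[(P[:,1]>-330)];print("collar",len(P),P.mean(0),P.min(0),P.max(0))
E
```

```text
deck n 12443 z 52.696181306084156
((474.9014587402344, 20.187347412109375), (235.90936279296875, 160.6758270263672), 86.07170867919922)
lever 2039 [511.2    6.4  131.13] [ 489.54 -102.24  126.  ] [535.75  99.26 136.  ]
[  0.1   -1.   511.82  16.95] -84.332954
knob 278 [512.22  20.01 156.75] [506.43  11.13 140.04] [522.52  28.53 163.07]
block 316 [483.72  37.18  88.84] [423.71 -95.39  84.05] [534.29  99.01  94.96]Traceback (most recent call last):
  File "<stdin>", line 15, in <module>
KeyError: 'image'
```

```bash
python3 - <<'E'
from h import *
np.set_printoptions(suppress=True,precision=3)
w=dict(np.load("w1.npz"));w["fov_y"]=w["fov"];w["z_map"]=w["z"];T=w["T"];img=w["img"]
c=cloud(w,T);z=c[...,2]
v,u=np.mgrid[0:420,0:560]
m=(z>49)&(z<57)&(v<275)&(c[...,0]>390)&(c[...,0]<600)&(c[...,1]>-110)&(c[...,1]<150)
P=c[m]
def edge(ax,sgn,lo,hi):
    o=1-ax;pts=[]
    for b in np.arange(lo,hi,3):
        q=P[(P[:,o]>=b)&(P[:,o]<b+3)]
        if len(q)>15: pts.append((b+1.5,np.sort(sgn*q[:,ax])[-2]*sgn))
    pts=np.array(pts);k=np.polyfit(pts[:,0],pts[:,1],1)
    for _ in range(3):
        r=pts[:,1]-np.polyval(k,pts[:,0]);g=abs(r)<2;k=np.polyfit(pts[g,0],pts[g,1],1)
    print("edge",ax,sgn,"slope",k,"n",g.sum(),len(pts),"std",r[g].std());return k
edge(0,-1,-80,115);edge(1,1,440,520);edge(1,-1,440,520)
L=c[(z>129)&(z<136)&(v<275)&(c[...,0]>470)&(c[...,0]<570)&(c[...,1]>-10)&(c[...,1]<75)]
for b in range(-10,75,10):
    q=L[(L[:,1]>=b)&(L[:,1]<b+10)];print(b+5,len(q),np.round([q[:,0].min(),np.median(q[:,0]),q[:,0].max()],1),end="; ")
s=2.2;a=img[130:300,185:385];save("w1c.png",a,4)
E
```

```text
edge 0 -1 slope [  0.066 428.3  ] n 63 64 std 0.37263534323740827
edge 1 1 slope [ -0.068 169.365] n 27 27 std 0.46661594249602334
edge 1 -1 slope [ -0.061 -67.905] n 22 27 std 0.7678285794890246
-5 88 [512.6 519.8 527.1]; 5 100 [510.6 517.5 526. ]; 15 45 [508.  512.1 523.2]; 25 50 [507.2 511.  520.5]; 35 100 [504.6 512.  520.4]; 45 99 [502.6 510.  517.4]; 55 100 [501.1 508.2 516.2]; 65 96 [498.3 506.  514.2]; 75 51 [498.4 504.7 512.1];
```

View pics/w1c.png

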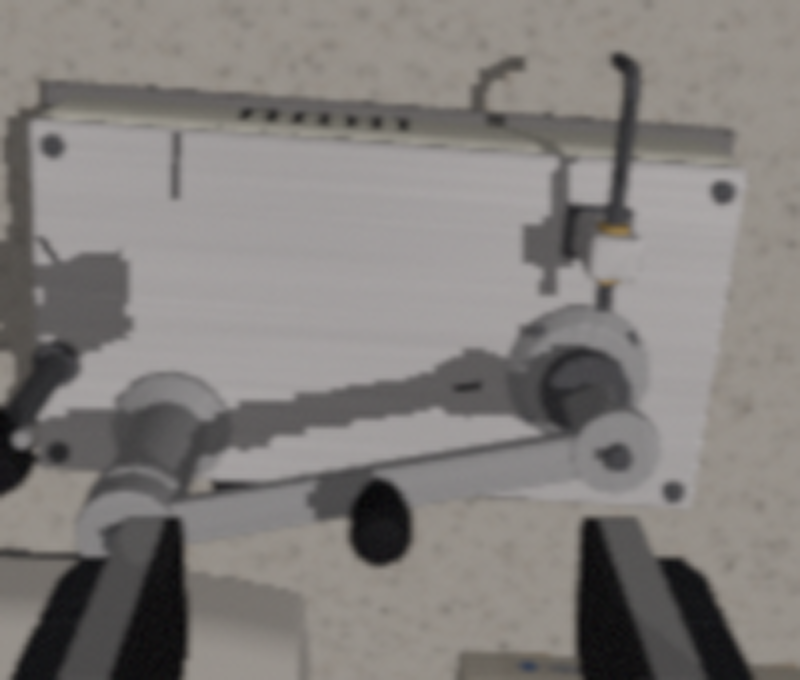

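```bash
python3 - <<'E'
from h import *
np.set_printoptions(suppress=True,precision=3)
w=dict(np.load("w1.npz"));w["fov_y"]=w["fov"];w["z_map"]=w["z"];T=w["T"]
p=manip.get_image("top")
for q,T in((w,T),(p,None)):
    c=cloud(q,T).reshape(-1,3)
    for y in range(-180,181,40):
        a=c[(abs(c[:,1]-y)<20)&(c[:,0]>545)&(c[:,0]<900)&(c[:,2]>60)&(c[:,2]<300)]
        if len(a): b=a[a[:,0]<a[:,0].min()+60]; print(y,len(a),a[:,0].min().round(),b[:,2].max().round(), end=" | ")
    print()
off([515.2,19.7,240],1.759)
E
```

```text
-180 1076 599.0 100.0 | -140 2151 599.0 100.0 | -100 209 601.0 85.0 | -60 943 607.0 115.0 | -20 1958 610.0 113.0 | 60 259 731.0 81.0 | 100 497 679.0 85.0 | 180 508 725.0 94.0 | 
-180 921 595.0 118.0 | -140 899 597.0 120.0 | -100 878 598.0 119.0 | -60 821 546.0 133.0 | -20 607 609.0 114.0 | 20 44 798.0 105.0 | 60 473 730.0 100.0 | 100 498 675.0 93.0 | 140 455 678.0 100.0 | 180 373 690.0 92.0 | 
offset total [-0.761 -0.017  0.613] angular total [-0.    -0.     1.759]
```

servo_tool([
  {"offset": [-0.76, -0.017, 0.61], "angular": [0, 0, 0.59], "gripper": 60},
  {"offset": [-0.76, -0.017, 0.61], "angular": [0, 0, 0.59], "gripper": 60},
  {"offset": [-0.76, -0.017, 0.61], "angular": [0, 0, 0.59], "gripper": 60},
  {"offset": [-0.76, -0.017, 0.61], "angular": [0, 0, 0.59], "gripper": 60},
])

```text
time_s: 3.9
tcp_pos: [516.5, 19.6, 237.6]
tool_rot: [-3.14, -0.002, 2.67]
ft_force: [-1.1, -0.0, -0.3]
width: 51.4
grasp_force: 0.0
```

servo_tool([
  {"offset": [0, 0, 0], "angular": [0, 0, 0.59], "gripper": 60},
  {"offset": [0, 0, 0], "angular": [0, 0, 0.59], "gripper": 60},
  {"offset": [0, 0, 0], "angular": [0, 0, 0.59], "gripper": 60},
  {"offset": [0, 0, 0], "angular": [0, 0, 0.59], "gripper": 60},
])

```text
time_s: 4.23
tcp_pos: [515.2, 19.6, 240.1]
tool_rot: [-3.141, -0.0, 2.207]
ft_force: [-0.9, 0.3, 0.2]
width: 50.9
grasp_force: 0.0
```

servo_tool([
  {"offset": [0, 0, 0], "angular": [0, 0, 0.58], "gripper": 60},
  {"offset": [0, 0, 0], "angular": [0, 0, 0.58], "gripper": 60},
  {"offset": [0, 0, 0], "angular": [0, 0, 0.58], "gripper": 60},
  {"offset": [0, 0, 0], "angular": [0, 0, 0.58], "gripper": 60},
  {"offset": [0, 0, 0], "angular": [0, 0, 0.58], "gripper": 60},
])

```text
time_s: 4.65
tcp_pos: [515.2, 19.6, 240.2]
tool_rot: [-3.141, 0.0, 1.754]
ft_force: [0.2, 0.6, 0.4]
width: 51.1
grasp_force: 0.0
```

```bash
python3 - <<'E'
from h import *
st=manip.observe();p=manip.get_image("wrist");T=campose(p,st)
for k,z in {"lever_pivot":128,"lever_knob":150,"spindle_top":120}.items():
    for d in manip.landmark_of(p,k)[:2]:
        print(k,round(d["confidence"],2),np.round(d["position"]),at_z(p,d["position"],z,T).round(1))
c=cloud(p,T);z=c[...,2];v,u=np.mgrid[0:420,0:560]
m=(z>140)&(z<166)&(abs(c[...,0]-515)<25)&(abs(c[...,1]-20)<25)
P=c[m];print(len(P),P.min(0),P.max(0),np.median(P,0))
off([515.2,19.7,138],1.759)
E
```

```text
lever_pivot 0.98 [284. 278.] [531.6 -50.1 128. ]
lever_pivot 0.27 [293. 302.] [544.9 -74.7 128. ]
lever_knob 0.74 [280. 216.] [514.1  19.8 150. ]
spindle_top 0.63 [290. 127.] [510.3  88.5 120. ]
448 [507.34639077  11.68324371 140.17293824] [524.76627514  28.69096888 162.81892168] [515.59732885  22.64683244 159.84940917]
offset total [4.000e-03 1.000e-03 1.023e+00] angular total [-0.    -0.     0.003]
```

servo_tool([
  {"offset": [0.0, 0.01, 0.4], "angular": [0, 0, 0], "gripper": 60},
  {"offset": [0.0, 0.01, 0.75], "angular": [0, 0, 0], "gripper": 60},
  {"offset": [0.0, 0.01, 1.0], "angular": [0, 0, 0], "gripper": 60},
  {"offset": [0.0, 0.01, 1.0], "angular": [0, 0, 0], "gripper": 40},
  {"offset": [0.0, 0.01, 1.0], "angular": [0, 0, 0], "gripper": 0},
])

```text
time_s: 5.27
tcp_pos: [515.6, 19.4, 139.8]
tool_rot: [-3.139, -0.001, 1.759]
ft_force: [-0.1, -0.1, -0.3]
width: 28.3
grasp_force: 0.0
```

servo_tool([
  {"offset": [0, 0, 0], "angular": [0, 0, 0], "gripper": 0},
  {"offset": [0, 0, 0], "angular": [0, 0, 0], "gripper": 0},
  {"offset": [0, 0, 0], "angular": [0, 0, 0], "gripper": 0},
  {"offset": [0, 0, 0], "angular": [0, 0, 0], "gripper": 0},
])

```text
time_s: 5.6
tcp_pos: [517.0, 19.3, 141.6]
tool_rot: [3.139, 0.0, 1.758]
ft_force: [-1.4, 1.2, 6.2]
width: 15.0
grasp_force: 60.0
```

servo_tool([
  {"offset": [-0.0045, -0.0822, 0], "angular": [0, 0, -0.1397], "gripper": 0},
  {"offset": [-0.018, -0.1633, 0], "angular": [0, 0, -0.2795], "gripper": 0},
  {"offset": [-0.0403, -0.2425, 0], "angular": [0, 0, -0.4193], "gripper": 0},
  {"offset": [-0.0711, -0.3188, 0], "angular": [0, 0, -0.559], "gripper": 0},
  {"offset": [-0.0711, -0.3188, 0], "angular": [0, 0, -0.559], "gripper": 0},
])

```text
time_s: 6.02
tcp_pos: [485.9, 6.0, 141.6]
tool_rot: [3.14, 0.001, 2.205]
ft_force: [-3.3, 2.5, 8.8]
width: 14.5
grasp_force: 60.6
```

servo_tool([
  {"offset": [-0.0045, -0.0822, 0], "angular": [0, 0, -0.1397], "gripper": 0},
  {"offset": [-0.018, -0.1633, 0], "angular": [0, 0, -0.2795], "gripper": 0},
  {"offset": [-0.0403, -0.2425, 0], "angular": [0, 0, -0.4193], "gripper": 0},
  {"offset": [-0.0711, -0.3188, 0], "angular": [0, 0, -0.559], "gripper": 0},
  {"offset": [-0.0711, -0.3188, 0], "angular": [0, 0, -0.559], "gripper": 0},
])

```text
time_s: 6.43
tcp_pos: [463.9, -18.7, 141.5]
tool_rot: [3.141, 0.001, 2.644]
ft_force: [-7.2, 1.4, 15.5]
width: 14.7
grasp_force: 61.2
```

servo_tool([
  {"offset": [-0.0045, -0.0822, 0], "angular": [0, 0, -0.1397], "gripper": 0},
  {"offset": [-0.018, -0.1633, 0], "angular": [0, 0, -0.2795], "gripper": 0},
  {"offset": [-0.0403, -0.2425, 0], "angular": [0, 0, -0.4193], "gripper": 0},
  {"offset": [-0.0711, -0.3188, 0], "angular": [0, 0, -0.559], "gripper": 0},
  {"offset": [-0.0711, -0.3188, 0], "angular": [0, 0, -0.559], "gripper": 0},
])

```text
time_s: 6.85
tcp_pos: [454.5, -50.4, 141.5]
tool_rot: [-3.141, -0.0, 3.083]
ft_force: [-11.6, -2.2, 20.1]
width: 14.5
grasp_force: 61.8
```

servo_tool([
  {"offset": [0, 0, 0], "angular": [0, 0, 0], "gripper": 60},
  {"offset": [0, 0, 0], "angular": [0, 0, 0], "gripper": 60},
  {"offset": [0, 0, 0], "angular": [0, 0, 0], "gripper": 60},
  {"offset": [0, 0, -0.3], "angular": [0, 0, 0], "gripper": 60},
  {"offset": [0, 0, -0.6], "angular": [0, 0, 0], "gripper": 60},
])

```text
time_s: 7.27
tcp_pos: [454.4, -49.1, 200.2]
tool_rot: [3.141, -0.003, 3.075]
ft_force: [1.9, -0.1, 0.9]
width: 51.1
grasp_force: 0.0
```

servo_tool([
  {"offset": [0, 0.4, -0.3], "angular": [0, 0, 0], "gripper": 60},
  {"offset": [0, 0.8, -0.6], "angular": [0, 0, 0], "gripper": 60},
  {"offset": [0, 0.9, -0.8], "angular": [0, 0, 0], "gripper": 60},
  {"offset": [0, 0.9, -0.8], "angular": [0, 0, 0], "gripper": 60},
])

```text
time_s: 7.6
tcp_pos: [464.0, 43.8, 285.5]
tool_rot: [3.14, 0.008, 3.077]
ft_force: [1.3, -0.5, 1.8]
width: 51.1
grasp_force: 0.0
```

```bash
python3 - <<'E'
from h import *
np.set_printoptions(suppress=True,precision=3)
st=manip.observe();p=manip.get_image("wrist");T=campose(p,st);print(st["tcp_pos"],st["tool_rot"])
for k,z in {"lever_pivot":128,"lever_knob":150,"spindle_top":120,"spindle_flat":105,"key_tip":81}.items():
    for d in manip.landmark_of(p,k)[:2]:
        print(k,round(d["confidence"],2),np.round(d["position"]),at_z(p,d["position"],z,T).round(1))
np.savez("w2.npz",T=T,img=p["image"],z=p["z_map"],fov=p["fov_y"],cx=p["cx"],cy=p["cy"])
c=cloud(p,T);z=c[...,2]
m=(z>129)&(z<136)&(c[...,0]>390)&(c[...,0]<505)&(c[...,1]<0)&(c[...,1]>-100)
P=c[m]
xs=[];ys=[]
for b in range(390,505,6):
    q=P[(P[:,0]>=b)&(P[:,0]<b+6)]
    if len(q)>20: xs.append(b+3);ys.append((q[:,1].min()+q[:,1].max())/2);print(b+3,len(q),q[:,1].min().round(1),q[:,1].max().round(1),end=";")
m=(z>49)&(z<57)&(c[...,0]>390)&(c[...,0]<600)&(c[...,1]>-110)&(c[...,1]<150);P=c[m]
pts=[]
for b in np.arange(-80,115,3):
    q=P[(P[:,1]>=b)&(P[:,1]<b+3)]
    if len(q)>15: pts.append((b+1.5,np.sort(q[:,0])[1]))
pts=np.array(pts);k=np.polyfit(pts[:,0],pts[:,1],1)
for _ in range(4):
    g=abs(pts[:,1]-np.polyval(k,pts[:,0]))<2;k=np.polyfit(pts[g,0],pts[g,1],1)
print("front",k,g.sum())
m=(z>112)&(z<124)&(abs(c[...,0]-508)<15)&(abs(c[...,1]-88)<15);P=c[m];print("sp",len(P),P.min(0),P.max(0))
uv=[(cv2.projectPoints(np.array([[508.,88,110]]),cv2.Rodrigues(np.linalg.inv(T)[:3,:3])[0],np.linalg.inv(T)[:3,3],np.array([[210/np.tan(np.radians(p["fov_y"]/2)),0,p["cx"]],[0,210/np.tan(np.radians(p["fov_y"]/2)),p["cy"]],[0,0,1]]),None)[0].ravel())][0].astype(int)
print(uv)
a=p["image"];x,y=uv
b=cv2.resize(a[y-45:y+25,x-40:x+40],None,fx=6,fy=6,interpolation=cv2.INTER_CUBIC)
l=cv2.resize(a[110:300,170:330],None,fx=2.2,fy=2.2)
o=np.zeros((420,480+352,3),np.uint8);o[:420,:480]=b[:420];o[:418,480:]=l;save("w2.png",o,.96)
E
```

```text
[464.007  43.837 285.542] [3.14  0.008 3.077]
lever_pivot 0.92 [193. 252.] [526.5 -54.5 128. ]
lever_knob 0.69 [ 51. 198.] [ 449.1 -172.5  150. ]
lever_knob 0.56 [181. 198.] [457.5 -48.4 150. ]
spindle_top 0.65 [321. 223.] [504.9  88.3 120. ]
spindle_flat 0.71 [316. 219.] [504.8  83.9 105. ]
key_tip 0.64 [318. 191.] [479.2  90.1  81. ]
key_tip 0.41 [ 41. 251.] [ 535.3 -262.8   81. ]
393 160 -55.3 -30.9;399 95 -51.1 -35.3;405 92 -51.3 -37.0;411 89 -51.5 -37.9;417 89 -52.1 -38.1;423 83 -52.2 -39.0;429 84 -52.8 -39.2;435 80 -53.4 -39.5;441 78 -53.8 -40.0;447 72 -53.9 -40.3;453 29 -48.5 -40.7;465 29 -49.1 -41.6;471 62 -55.0 -41.9;477 73 -56.6 -42.3;483 68 -57.0 -43.4;489 67 -57.3 -43.3;495 107 -98.5 -44.2;501 162 -99.6 -44.5;507 26 -98.2 -45.6;front [  0.065 428.271] 58
sp 136 [501.986  80.505 112.907] [515.414  95.135 120.718]
[319 222]
```

View pics/w2.png

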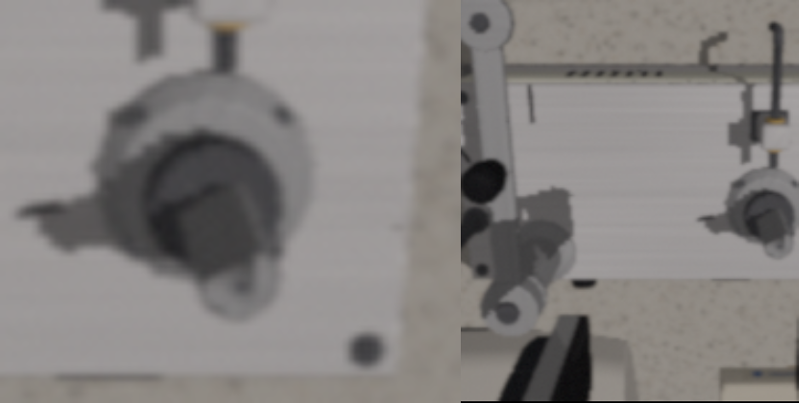

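Lever now lies at θ≈-0.01, over its mark. The spindle's flat (crop px ~215,225) faces up and to the left, towards -x and -y. I'll move closer to measure it.

servo_tool([
  {"offset": [-0.416, 0.468, 0.95], "angular": [0, 0, 0], "gripper": 60},
  {"offset": [-0.416, 0.468, 0.95], "angular": [0, 0, 0], "gripper": 60},
  {"offset": [-0.416, 0.468, 0.95], "angular": [0, 0, 0], "gripper": 60},
  {"offset": [-0.416, 0.468, 0.95], "angular": [0, 0, 0], "gripper": 60},
  {"offset": [-0.416, 0.468, 0.95], "angular": [0, 0, 0], "gripper": 60},
])

```text
time_s: 8.32
tcp_pos: [504.8, 83.9, 183.2]
tool_rot: [-3.141, -0.005, 3.075]
ft_force: [0.1, 0.3, 0.8]
width: 51.3
grasp_force: 0.0
```

```bash
python3 - <<'E'
from h import *
np.set_printoptions(suppress=True,precision=3)
st=manip.observe();p=manip.get_image("wrist");T=campose(p,st);print(st["tcp_pos"],st["tool_rot"])
for k,z in {"spindle_top":120,"spindle_flat":105,"key_tip":81}.items():
    for d in manip.landmark_of(p,k)[:2]:
        print(k,round(d["confidence"],2),np.round(d["position"]),at_z(p,d["position"],z,T).round(1))
c=cloud(p,T);z=c[...,2]
m=(z>118)&(z<124)&(abs(c[...,0]-508)<15)&(abs(c[...,1]-88)<15);P=c[m];print("top",len(P),P.min(0),P.max(0),P[:,:2].mean(0),cv2.minEnclosingCircle(P[:,:2].astype(np.float32)))
for lo in (84,90,96,102,108):
    m=(z>lo)&(z<lo+6)&(abs(c[...,0]-508)<12)&(abs(c[...,1]-88)<12);P=c[m];print(lo,len(P))
m=(z>84)&(z<114)&(abs(c[...,0]-508)<12)&(abs(c[...,1]-88)<12);P=c[m]
# plane by ransac vertical: line fit in xy
rng=np.random.default_rng(0);best=(0,)
for _ in range(500):
    a,b=P[rng.choice(len(P),2,False),:2]
    d=b-a;L=np.hypot(*d)
    if L<4: continue
    n=np.array([d[1],-d[0]])/L;e=(P[:,:2]-a)@n;k=(abs(e)<.4).sum()
    if k>best[0]: best=(k,abs(e)<.4)
Q=P[best[1]];mu=Q[:,:2].mean(0);n=np.linalg.svd(Q[:,:2]-mu)[2][1];n*=-np.sign(n[0]);print("plane",best[0],len(P),mu,n,"angle",np.arctan2(-n[1],-n[0]),"dist to axis",(mu-[508.5,87.9])@n)
save("w3.png",p["image"][100:300,180:420],3)
E
```

```text
[504.792  83.933 183.219] [-3.141 -0.005  3.075]
spindle_top 0.61 [281. 233.] [508.4  85.9 120. ]
spindle_flat 0.88 [281. 220.] [503.8  86.  105. ]
key_tip 0.85 [283. 181.] [478.4  90.   81. ]
key_tip 0.51 [ 50. 182.] [ 467.  -102.8   81. ]
top 195 [502.821  80.6   118.012] [515.903  94.828 120.474] [509.478  88.187] ((508.92333984375, 87.70689392089844), 7.158797264099121)
84 52
90 42
96 51
102 55
108 58
plane 198 258 [505.341  86.268] [-0.887 -0.462] angle 0.48026874042644674 dist to axis 3.555695373374716
```

View pics/w3.png

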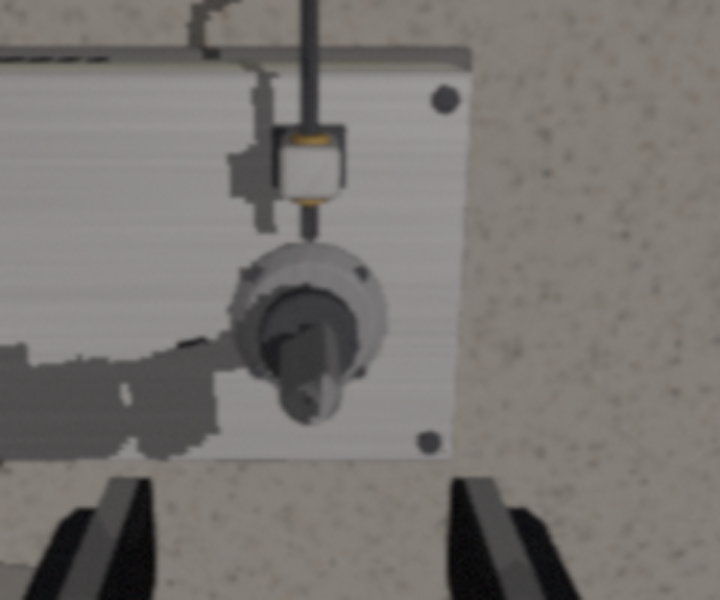

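servo_tool([
  {"offset": [-0.056, 0.051, 0.23], "angular": [0, 0, 0.652], "gripper": 45},
  {"offset": [-0.056, 0.051, 0.23], "angular": [0, 0, 0.652], "gripper": 45},
  {"offset": [-0.056, 0.051, 0.23], "angular": [0, 0, 0.652], "gripper": 45},
  {"offset": [-0.056, 0.051, 0.23], "angular": [0, 0, 0.652], "gripper": 45},
  {"offset": [-0.056, 0.051, 0.23], "angular": [0, 0, 0.652], "gripper": 45},
])

```text
time_s: 8.93
tcp_pos: [512.2, 88.6, 163.4]
tool_rot: [3.141, 0.001, 2.556]
ft_force: [-0.9, 0.5, 1.4]
width: 38.1
grasp_force: 0.0
```

servo_tool([
  {"offset": [0, 0, 0], "angular": [0, 0, 0.652], "gripper": 45},
  {"offset": [0, 0, 0], "angular": [0, 0, 0.652], "gripper": 45},
  {"offset": [0, 0, 0], "angular": [0, 0, 0.652], "gripper": 45},
  {"offset": [0, 0, 0], "angular": [0, 0, 0.652], "gripper": 45},
  {"offset": [0, 0, 0], "angular": [0, 0, 0.652], "gripper": 45},
])

```text
time_s: 9.35
tcp_pos: [512.1, 88.7, 163.2]
tool_rot: [3.14, 0.001, 2.048]
ft_force: [0.4, 0.6, 0.7]
width: 38.1
grasp_force: 0.0
```

```bash
python3 - <<'E'
from h import *
print(manip.observe()["tcp_pos"]);off([510.7,88.6,95],2.051)
E
```

```text
[512.10099318  88.73045842 163.23208072]
offset total [ 0.006 -0.014  0.682] angular total [ 0.002  0.001 -0.004]
```

servo_tool([
  {"offset": [0.006, -0.014, 0.25], "angular": [0, 0, 0], "gripper": 45},
  {"offset": [0.006, -0.014, 0.5], "angular": [0, 0, 0], "gripper": 45},
  {"offset": [0.006, -0.014, 0.68], "angular": [0, 0, 0], "gripper": 45},
  {"offset": [0.006, -0.014, 0.68], "angular": [0, 0, 0], "gripper": 45},
  {"offset": [0.006, -0.014, 0.68], "angular": [0, 0, 0], "gripper": 10},
])

```text
time_s: 9.77
tcp_pos: [510.0, 88.7, 94.4]
tool_rot: [-3.141, -0.0, 2.055]
ft_force: [0.1, -0.4, 0.2]
width: 27.6
grasp_force: 0.0
```

servo_tool([
  {"offset": [0, 0, 0], "angular": [0, 0, 0], "gripper": 0},
  {"offset": [0, 0, 0], "angular": [0, 0, 0], "gripper": 0},
  {"offset": [0, 0, 0], "angular": [0, 0, 0], "gripper": 0},
  {"offset": [0, 0, 0], "angular": [0, 0, 0], "gripper": 0},
  {"offset": [0, 0, 0], "angular": [0, 0, 0], "gripper": 0},
])

```text
time_s: 10.18
tcp_pos: [510.5, 88.7, 95.7]
tool_rot: [3.141, 0.001, 2.053]
ft_force: [-3.7, -3.4, 3.1]
width: 10.7
grasp_force: 58.5
```

```bash
python3 - <<'E'
from h import *
print({k:np.round(v,2) for k,v in manip.observe().items()})
E
```

```text
{'time_s': np.float64(10.18), 'joint_positions': array([ 0.11,  0.49,  2.02, -0.  ,  0.63, -0.37]), 'qvel': array([-0.,  0., -0., -0., -0.,  0.]), 'tau': array([ 1.830e+00, -7.940e+01, -2.949e+01,  7.800e-01, -1.230e+00,
        2.000e-02]), 'tcp_pos': array([510.52,  88.67,  95.73]), 'tool_rot': array([3.14, 0.  , 2.05]), 'ft_force': array([-3.68, -3.4 ,  3.14]), 'moment': array([-0.6 ,  0.37, -0.  ]), 'grasp_force': np.float64(58.46), 'width': np.float64(10.65)}
```

servo_tool([
  {"offset": [-0.002, 0, 0], "angular": [0, 0, 0.14], "gripper": 0},
  {"offset": [-0.004, -0.001, 0], "angular": [0, 0, 0.28], "gripper": 0},
  {"offset": [-0.006, -0.001, 0], "angular": [0, 0, 0.42], "gripper": 0},
  {"offset": [-0.008, -0.002, 0], "angular": [0, 0, 0.56], "gripper": 0},
  {"offset": [-0.01, -0.003, 0], "angular": [0, 0, 0.7], "gripper": 0},
])

```text
time_s: 10.6
tcp_pos: [511.9, 87.9, 95.8]
tool_rot: [3.139, -0.0, 1.498]
ft_force: [3.4, -2.1, -5.3]
width: 10.0
grasp_force: 58.4
```

servo_tool([
  {"offset": [0, 0, 0], "angular": [0, 0, 0], "gripper": 0},
  {"offset": [0, 0, 0], "angular": [0, 0, 0], "gripper": 0},
])

```text
time_s: 10.77
tcp_pos: [511.9, 87.9, 95.7]
tool_rot: [3.139, -0.0, 1.506]
ft_force: [2.4, -2.2, 9.2]
width: 10.2
grasp_force: 60.2
```

servo_tool([
  {"offset": [0, 0, 0], "angular": [0, 0, 0], "gripper": 45},
  {"offset": [0, 0, 0], "angular": [0, 0, 0], "gripper": 45},
  {"offset": [0, 0, 0], "angular": [0, 0, 0], "gripper": 45},
  {"offset": [0, 0, -0.3], "angular": [0, 0, 0], "gripper": 45},
  {"offset": [0, 0, -0.7], "angular": [0, 0, 0], "gripper": 45},
])

```text
time_s: 11.18
tcp_pos: [508.0, 87.7, 162.5]
tool_rot: [-3.135, 0.001, 1.503]
ft_force: [1.7, 0.6, 0.7]
width: 38.2
grasp_force: 0.0
```

servo_tool([
  {"offset": [0, 0, -0.25], "angular": [0, 0, -0.667], "gripper": 60},
  {"offset": [0, 0, -0.25], "angular": [0, 0, -0.667], "gripper": 60},
  {"offset": [0, 0, -0.25], "angular": [0, 0, -0.667], "gripper": 60},
  {"offset": [0, 0, -0.25], "angular": [0, 0, -0.667], "gripper": 60},
  {"offset": [0, 0, -0.25], "angular": [0, 0, -0.667], "gripper": 60},
])

```text
time_s: 11.6
tcp_pos: [510.3, 88.0, 189.5]
tool_rot: [-3.142, -0.0, 2.033]
ft_force: [-0.1, 1.0, 0.1]
width: 51.1
grasp_force: 0.0
```

servo_tool([
  {"offset": [0, 0, 0], "angular": [0, 0, -0.667], "gripper": 60},
  {"offset": [0, 0, 0], "angular": [0, 0, -0.667], "gripper": 60},
  {"offset": [0, 0, 0], "angular": [0, 0, -0.667], "gripper": 60},
  {"offset": [0, 0, 0], "angular": [0, 0, -0.667], "gripper": 60},
  {"offset": [0, 0, 0], "angular": [0, 0, -0.667], "gripper": 60},
])

```text
time_s: 12.02
tcp_pos: [510.2, 87.9, 189.1]
tool_rot: [-3.141, -0.001, 2.553]
ft_force: [-0.1, -0.2, 0.9]
width: 51.4
grasp_force: 0.0
```

servo_tool([
  {"offset": [0, 0, 0], "angular": [0, 0, -0.667], "gripper": 60},
  {"offset": [0, 0, 0], "angular": [0, 0, -0.667], "gripper": 60},
  {"offset": [0, 0, 0], "angular": [0, 0, -0.667], "gripper": 60},
  {"offset": [0, 0, 0], "angular": [0, 0, -0.667], "gripper": 60},
  {"offset": [0, 0, 0], "angular": [0, 0, -0.667], "gripper": 60},
])

```text
time_s: 12.43
tcp_pos: [510.3, 87.9, 189.1]
tool_rot: [-3.142, -0.0, 3.075]
ft_force: [0.4, -0.3, 0.2]
width: 51.0
grasp_force: 0.0
```

```bash
cat > flat.py <<'E'
from h import *
np.set_printoptions(suppress=True,precision=3)
st=manip.observe();p=manip.get_image("wrist");T=campose(p,st);print(st["tcp_pos"],st["tool_rot"])
c=cloud(p,T);z=c[...,2]
m=(z>118)&(z<124)&(abs(c[...,0]-508)<15)&(abs(c[...,1]-88)<15);P=c[m];print("top",len(P),P.min(0),P.max(0),cv2.minEnclosingCircle(P[:,:2].astype(np.float32)))
m=(z>84)&(z<114)&(abs(c[...,0]-508)<12)&(abs(c[...,1]-88)<12);P=c[m]
rng=np.random.default_rng(0);best=(0,)
for _ in range(800):
    a,b=P[rng.choice(len(P),2,False),:2]
    d=b-a;L=np.hypot(*d)
    if L<4: continue
    n=np.array([d[1],-d[0]])/L;e=(P[:,:2]-a)@n;k=(abs(e)<.5).sum()
    if k>best[0]: best=(k,abs(e)<.5)
Q=P[best[1]];mu=Q[:,:2].mean(0);n=np.linalg.svd(Q[:,:2]-mu)[2][1];n*=-np.sign(n[0]);print("plane",best[0],len(P),mu,n,"angle",np.arctan2(-n[1],-n[0]))
m=(z>88)&(z<93)&(abs(c[...,0]-460)<25)&(abs(c[...,1]-92)<20);P=c[m];print("block",len(P),P[:,:2].min(0),P[:,:2].max(0),cv2.minAreaRect(P[:,:2].astype(np.float32)))
off([471,-293,220],3.14)
E
python3 flat.py
```

```text
[510.332  87.906 189.147] [-3.142 -0.     3.075]
top 190 [504.465  80.405 118.   ] [515.899  94.875 120.435] ((508.7635498046875, 87.64033508300781), 7.27667760848999)
plane 208 228 [505.026  87.868] [-0.998  0.066] angle -0.06616440692442264
block 267 [451.392  83.281] [464.829  98.847] ((458.03851318359375, 91.00804901123047), (15.152603149414062, 12.738166809082031), 85.93965911865234)
offset total [ 0.124 -3.827 -0.308] angular total [-0.    -0.001 -0.088]
```

servo_tool([
  {"offset": [0.025, -0.3, -0.3], "angular": [0, 0, 0], "gripper": 80},
  {"offset": [0.025, -0.766, -0.3], "angular": [0, 0, 0], "gripper": 80},
  {"offset": [0.025, -0.766, -0.3], "angular": [0, 0, 0], "gripper": 80},
])

```text
time_s: 12.73
tcp_pos: [503.0, 7.8, 220.4]
tool_rot: [-3.14, 0.002, 3.065]
ft_force: [1.0, 0.8, -0.2]
width: 68.3
grasp_force: 0.0
```

servo_tool([
  {"offset": [0.025, -0.4, 0], "angular": [0, 0, 0], "gripper": 80},
  {"offset": [0.025, -0.766, 0], "angular": [0, 0, 0], "gripper": 80},
])

```text
time_s: 12.9
tcp_pos: [494.4, -65.3, 219.4]
tool_rot: [3.142, -0.0, 3.067]
ft_force: [0.4, 0.1, -0.5]
width: 68.4
grasp_force: 0.0
```

servo_tool([
  {"offset": [0.025, -0.4, 0], "angular": [0, 0, 0], "gripper": 80},
  {"offset": [0.025, -0.766, 0], "angular": [0, 0, 0], "gripper": 80},
])

```text
time_s: 13.07
tcp_pos: [486.4, -142.6, 219.2]
tool_rot: [-3.142, -0.0, 3.066]
ft_force: [1.9, -0.6, 0.3]
width: 68.1
grasp_force: 0.0
```

servo_tool([
  {"offset": [0.025, -0.4, 0], "angular": [0, 0, 0], "gripper": 80},
  {"offset": [0.025, -0.766, 0], "angular": [0, 0, 0], "gripper": 80},
])

```text
time_s: 13.23
tcp_pos: [478.6, -219.1, 219.3]
tool_rot: [-3.142, -0.0, 3.065]
ft_force: [0.8, -0.2, 0.2]
width: 68.9
grasp_force: 0.0
```

servo_tool([
  {"offset": [0.025, -0.4, 0], "angular": [0, 0, 0], "gripper": 80},
  {"offset": [0.025, -0.766, 0.4], "angular": [0, 0, 0], "gripper": 80},
  {"offset": [0.025, -0.766, 0.6], "angular": [0, 0, 0], "gripper": 80},
  {"offset": [0.025, -0.766, 0.6], "angular": [0, 0, 0], "gripper": 80},
])

```text
time_s: 13.57
tcp_pos: [469.0, -294.3, 154.8]
tool_rot: [3.139, -0.005, 3.063]
ft_force: [-1.2, 1.3, -0.6]
width: 67.9
grasp_force: 0.0
```

```bash
cat > col.py <<'E'
import sys
from h import *
np.set_printoptions(suppress=True,precision=3)
st=manip.observe();p=manip.get_image("wrist");T=campose(p,st);print(st["tcp_pos"],st["tool_rot"])
for k in ("collar_center","collar_screw"):
    for d in manip.landmark_of(p,k)[:2]: print(k,round(d["confidence"],2),np.round(d["position"]),at_z(p,d["position"],9,T).round(1))
c=cloud(p,T);z=c[...,2]
m=(z>14)&(z<22)&(abs(c[...,0]-471)<35)&(abs(c[...,1]+293)<35)
P=c[m];print(len(P),P.min(0),P.max(0),cv2.minEnclosingCircle(P[:,:2].astype(np.float32)))
save(sys.argv[1],p["image"][90:330,140:420],2.6)
E
python3 col.py c1.png
```

```text
[ 469.025 -294.284  154.755] [ 3.139 -0.005  3.063]
collar_center 0.88 [282. 213.] [ 486.3 -292.     9. ]
collar_center 0.72 [154. 179.] [ 441.6 -413.     9. ]
collar_screw 0.66 [291. 193.] [ 465.5 -281.2    9. ]
collar_screw 0.59 [391. 172.] [ 453.  -183.7    9. ]
986 [ 466.791 -309.886   14.04 ] [ 505.781 -270.691   18.901] ((486.9986877441406, -290.4712219238281), 20.2492618560791)
```

View pics/c1.png

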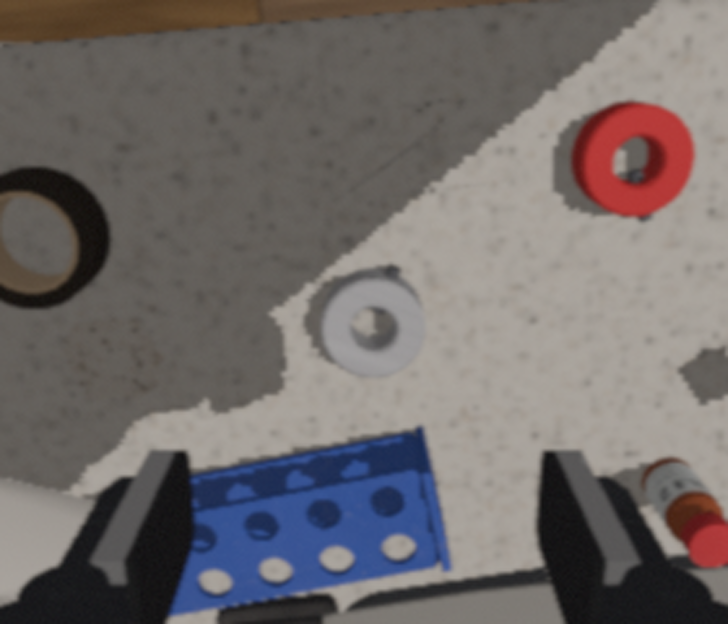

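In the enlarged crop, the grey steel collar is at (373,326) with its dark set-screw at (388,270). It is clearly the steel part; the red ring at (633,160) is the look-alike. The tape is at (40,235) and the rack at (315,520).

```bash
python3 - <<'E'
from h import *
np.set_printoptions(suppress=True,precision=3)
st=manip.observe();p=manip.get_image("wrist");T=campose(p,st);print(st["tcp_pos"],st["tool_rot"])
c=cloud(p,T);z=c[...,2]
m=(z>15)&(z<22)&(abs(c[...,0]-486)<30)&(abs(c[...,1]+291)<30)
P=c[m];o=(P.min(0)+P.max(0))[:2]/2;print(P.min(0),P.max(0),cv2.minEnclosingCircle(P[:,:2].astype(np.float32)))
r=np.hypot(c[...,0]-o[0],c[...,1]-o[1])
m=(z>6.5)&(z<13)&(r>20.5)&(r<27)&(c[...,0]<o[0]);S=c[m]
print("screw",len(S),S.mean(0),S.min(0),S.max(0))
d=S.mean(0)[:2]-o;print("phi",np.arctan2(-d[1],-d[0]),np.hypot(*d))
g=cv2.cvtColor(p["image"],cv2.COLOR_RGB2GRAY)
vv,uu=np.nonzero((g<75)&(r<32)&(c[...,0]<o[0]));print(len(vv))
for k in range(0): pass
q=np.array([at_z(p,(a,b),9,T) for a,b in zip(uu,vv)])
if len(q): 
    q=q[np.hypot(*(q[:,:2]-o).T)>17];print("dark",len(q),q.mean(0) if len(q) else "")
    d=q.mean(0)[:2]-o;print(np.arctan2(-d[1],-d[0]),np.hypot(*d))
R_=c[(z>34)&(z<46)&(c[...,0]>500)&(c[...,0]<620)&(c[...,1]>-420)&(c[...,1]<-220)];print("rack",R_.min(0),R_.max(0))
near=c[(r>24)&(r<60)&(z>8)];print("obst",len(near),near.min(0),near.max(0))
off([o[0],o[1],120],2.72)
E
```

```text
[ 471.73 -292.83  159.8 ] [ 3.141 -0.001  3.069]
[ 467.143 -309.495   15.03 ] [ 506.813 -270.98    18.836] ((487.1158752441406, -290.05572509765625), 20.224939346313477)
screw 21 [ 466.331 -280.87     9.497] [ 464.221 -283.77     6.519] [ 468.323 -278.599   11.936]
phi -0.4259461941306323 22.673344804371304
5484
dark 5484 [ 737.701 -308.635    9.   ]
3.068346057159627 251.39676911000655
rack [ 536.962 -419.99    34.002] [ 609.363 -225.116   45.997]
obst 29548 [ 449.203 -349.022    8.094] [ 546.595 -230.385  255.033]
offset total [-0.144  0.036  0.405] angular total [-0.     0.001  0.447]
```

servo_tool([
  {"offset": [-0.146, 0.04, 0.4], "angular": [0, 0, 0.449], "gripper": 62},
  {"offset": [-0.146, 0.04, 0.8], "angular": [0, 0, 0.449], "gripper": 62},
  {"offset": [-0.146, 0.04, 0.8], "angular": [0, 0, 0.449], "gripper": 62},
  {"offset": [-0.146, 0.04, 0.8], "angular": [0, 0, 0.449], "gripper": 62},
  {"offset": [-0.146, 0.04, 0.8], "angular": [0, 0, 0.449], "gripper": 62},
])

```text
time_s: 14.18
tcp_pos: [487.7, -290.0, 80.7]
tool_rot: [-3.141, 0.002, 2.724]
ft_force: [0.1, -0.4, -0.0]
width: 52.6
grasp_force: 0.0
```

servo_tool([
  {"offset": [0, 0, 0], "angular": [0, 0, 0], "gripper": 62},
  {"offset": [0, 0, 0], "angular": [0, 0, 0], "gripper": 62},
])

```text
time_s: 14.35
tcp_pos: [487.7, -290.7, 81.1]
tool_rot: [-3.141, 0.003, 2.723]
ft_force: [0.6, -0.6, -0.3]
width: 53.4
grasp_force: 0.0
```

```bash
python3 - <<'E'
from h import *
st=manip.observe();print(st["tcp_pos"],st["tool_rot"],st["width"])
p=manip.get_image("wrist");T=campose(p,st);c=cloud(p,T);z=c[...,2]
m=(z>15)&(z<22)&(abs(c[...,0]-486)<25)&(abs(c[...,1]+291)<25);P=c[m]
print(len(P),P.min(0),P.max(0),cv2.minEnclosingCircle(P[:,:2].astype(np.float32)))
off([486.9,-290.1,3],np.pi-.426)
E
```

```text
[ 487.67265994 -290.73771403   81.14463156] [-3.14105752e+00  3.01715674e-03  2.72286491e+00] 53.41814989568027
1703 [ 467.26886768 -309.97703119   15.0034625 ] [ 507.35895767 -270.4586249    18.84112971] ((487.23040771484375, -290.21319580078125), 20.138118743896484)
offset total [0.01  0.004 0.779] angular total [-0.001  0.004  0.008]
```

servo_tool([
  {"offset": [0.006, 0.003, 0.35], "angular": [0, 0, 0.008], "gripper": 62},
  {"offset": [0.006, 0.003, 0.6], "angular": [0, 0, 0.008], "gripper": 62},
  {"offset": [0.006, 0.003, 0.78], "angular": [0, 0, 0.008], "gripper": 62},
  {"offset": [0.006, 0.003, 0.78], "angular": [0, 0, 0.008], "gripper": 62},
  {"offset": [0.006, 0.003, 0.78], "angular": [0, 0, 0.008], "gripper": 50},
])

```text
time_s: 14.82
tcp_pos: [486.0, -289.8, 1.5]
tool_rot: [3.141, -0.001, 2.715]
ft_force: [0.2, -0.9, 0.0]
width: 42.8
grasp_force: 0.0
```

servo_tool([
  {"offset": [0, 0, 0], "angular": [0, 0, 0], "gripper": 20},
  {"offset": [0, 0, 0], "angular": [0, 0, 0], "gripper": 20},
  {"offset": [0, 0, 0], "angular": [0, 0, 0], "gripper": 20},
  {"offset": [0, 0, 0], "angular": [0, 0, 0], "gripper": 20},
  {"offset": [0, 0, 0], "angular": [0, 0, 0], "gripper": 20},
])

```text
time_s: 15.23
tcp_pos: [486.8, -290.3, 2.4]
tool_rot: [-3.141, 0.002, 2.714]
ft_force: [-0.6, 0.1, 9.9]
width: 37.9
grasp_force: 61.4
```

servo_tool([
  {"offset": [0, 0, -0.15], "angular": [0, 0, 0], "gripper": 20},
  {"offset": [0, 0, -0.4], "angular": [0, 0, 0], "gripper": 20},
  {"offset": [0, 0, -0.75], "angular": [0, 0, 0], "gripper": 20},
  {"offset": [0, 0, -1.0], "angular": [0, 0, 0], "gripper": 20},
])

```text
time_s: 15.57
tcp_pos: [486.4, -289.9, 103.7]
tool_rot: [-3.141, 0.001, 2.714]
ft_force: [1.3, -0.1, -0.5]
width: 37.7
grasp_force: 60.6
```

servo_tool([
  {"offset": [0, 0, -0.35], "angular": [0, 0, -0.15], "gripper": 20},
  {"offset": [0, 0, -0.7], "angular": [0, 0, -0.3], "gripper": 20},
  {"offset": [0, 0, -1.0], "angular": [0, 0, -0.46], "gripper": 20},
  {"offset": [0, 0, -1.0], "angular": [0, 0, -0.46], "gripper": 20},
  {"offset": [0, 0, -1.0], "angular": [0, 0, -0.46], "gripper": 20},
])

```text
time_s: 15.98
tcp_pos: [487.0, -290.4, 203.5]
tool_rot: [-3.139, 0.004, 3.075]
ft_force: [1.0, -0.2, -0.9]
width: 37.4
grasp_force: 60.7
```

```bash
python3 - <<'E'
from h import *
st=manip.observe();print(st["tcp_pos"],st["tool_rot"],st["width"],st["grasp_force"])
p=manip.get_image("wrist")
# collar in tool frame
c=cloud(p,np.array(p["tool_from_camera"]))
m=(abs(c[...,0])<35)&(abs(c[...,1])<17.5)&(c[...,2]>-30)&(c[...,2]<12);P=c[m]
np.set_printoptions(suppress=True,precision=2)
h=np.histogram(P[:,2],bins=np.arange(-30,13,3));print(len(P),h)
save("g1.png",p["image"][180:420,140:420],2.6)
off([509,87.7,215],np.pi-.066)
E
```

```text
[ 487.04674791 -290.41214138  203.47217249] [-3.13947531  0.00370729  3.07462919] 37.417360616678515 60.70612784475088
5071 (array([  46,   51,   44,   38,  266, 3205,  324,  397,  282,  242,  170,
          6,    0,    0]), array([-30, -27, -24, -21, -18, -15, -12,  -9,  -6,  -3,   0,   3,   6,
         9,  12]))
offset total [ 0.03  3.78 -0.13] angular total [-0.  0. -0.]
```

View pics/g1.png

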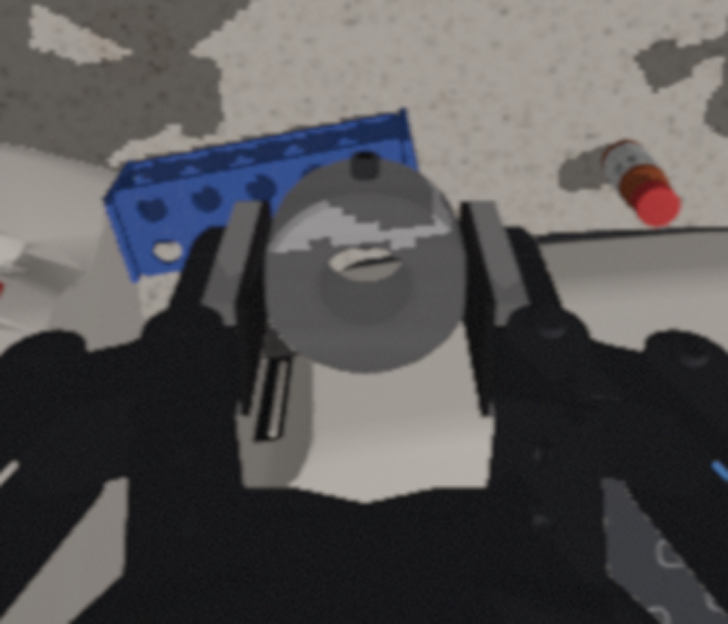

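The held collar sits square between the fingers: its centre is at (366,283), and the set-screw points straight back at (365,165). I'll fit its centre in the tool frame and carry it over the spindle.

```bash
python3 - <<'E'
from h import *
from scipy.optimize import least_squares
st=manip.observe();p=manip.get_image("wrist");np.set_printoptions(suppress=True,precision=2)
c=cloud(p,np.array(p["tool_from_camera"]))
m=(np.hypot(c[...,0],c[...,1])<24)&(c[...,2]>-17.5)&(c[...,2]<-12.5)&(abs(c[...,1])<17.5)
P=c[m];print(len(P),np.median(P[:,2]),P.min(0),P.max(0))
A=np.c_[P[:,:2],np.ones(len(P))];print("plane",np.linalg.lstsq(A,P[:,2],rcond=None)[0])
# outer circle: extreme tool-x per y-bin, both sides; inner bore
o=[]
for b in np.arange(-15,15,1.):
    q=P[(P[:,1]>=b)&(P[:,1]<b+1)]
    if len(q)>5: o+= [(q[:,0].min(),b+.5),(q[:,0].max(),b+.5)]
o=np.array(o);s=least_squares(lambda t:np.hypot(o[:,0]-t[0],o[:,1]-t[1])-t[2],[0,0,20],loss="soft_l1");print("outer",s.x)
E
```

```text
3376 -14.149172218205372 [-21.7  -17.47 -17.41] [ 18.89  17.46 -12.51]
plane [ -0.     0.   -14.14]
outer [-1.26  1.71 19.83]
```

servo_tool([
  {"offset": [0.006, 0.4, -0.2], "angular": [0, 0, 0], "gripper": 20},
  {"offset": [0.006, 0.756, -0.2], "angular": [0, 0, 0], "gripper": 20},
  {"offset": [0.006, 0.756, -0.2], "angular": [0, 0, 0], "gripper": 20},
])

```text
time_s: 16.33
tcp_pos: [489.6, -209.3, 220.4]
tool_rot: [3.139, -0.003, 3.075]
ft_force: [0.9, -0.4, -1.4]
width: 37.8
grasp_force: 60.9
```

servo_tool([
  {"offset": [0.006, 0.4, 0], "angular": [0, 0, 0], "gripper": 20},
  {"offset": [0.006, 0.756, 0], "angular": [0, 0, 0], "gripper": 20},
  {"offset": [0.006, 0.756, 0], "angular": [0, 0, 0], "gripper": 20},
])

```text
time_s: 16.58
tcp_pos: [493.6, -133.9, 219.7]
tool_rot: [3.139, -0.004, 3.076]
ft_force: [0.8, 0.1, -1.5]
width: 37.7
grasp_force: 61.1
```

servo_tool([
  {"offset": [0.006, 0.4, 0], "angular": [0, 0, 0], "gripper": 20},
  {"offset": [0.006, 0.756, 0], "angular": [0, 0, 0], "gripper": 20},
  {"offset": [0.006, 0.756, 0], "angular": [0, 0, 0], "gripper": 20},
])

```text
time_s: 16.83
tcp_pos: [498.3, -58.7, 219.8]
tool_rot: [3.14, -0.003, 3.076]
ft_force: [0.7, -0.8, -0.7]
width: 37.5
grasp_force: 61.2
```

servo_tool([
  {"offset": [0.006, 0.4, 0], "angular": [0, 0, 0], "gripper": 20},
  {"offset": [0.006, 0.756, 0], "angular": [0, 0, 0], "gripper": 20},
  {"offset": [0.006, 0.756, 0], "angular": [0, 0, 0], "gripper": 20},
])

```text
time_s: 17.08
tcp_pos: [503.0, 16.6, 219.9]
tool_rot: [3.14, -0.003, 3.076]
ft_force: [0.1, 0.6, -0.9]
width: 37.4
grasp_force: 61.3
```

servo_tool([
  {"offset": [0.006, 0.4, 0], "angular": [0, 0, 0], "gripper": 20},
  {"offset": [0.006, 0.756, 0.2], "angular": [0, 0, 0], "gripper": 20},
  {"offset": [0.006, 0.756, 0.3], "angular": [0, 0, 0], "gripper": 20},
  {"offset": [0.006, 0.756, 0.3], "angular": [0, 0, 0], "gripper": 20},
  {"offset": [0.006, 0.756, 0.3], "angular": [0, 0, 0], "gripper": 20},
])

```text
time_s: 17.5
tcp_pos: [507.1, 87.4, 190.0]
tool_rot: [-3.141, -0.003, 3.076]
ft_force: [0.4, -1.2, -1.4]
width: 37.7
grasp_force: 61.4
```

```bash
python3 - <<'E'
from h import *
st=manip.observe();print(st["tcp_pos"],st["tool_rot"],st["width"],st["ft_force"]);off([509,87.7,124],np.pi-.066)
E
```

```text
[507.14956348  87.40692559 189.97948383] [-3.14079816 -0.00324891  3.07561949] 37.69572987979645 [ 0.43852601 -1.17270198 -1.42213795]
offset total [-0.02   0.005  0.66 ] angular total [-0.001 -0.004  0.   ]
```

servo_tool([
  {"offset": [-0.005, -0.014, 0.3], "angular": [0, 0, 0], "gripper": 20},
  {"offset": [-0.005, -0.014, 0.6], "angular": [0, 0, 0], "gripper": 20},
  {"offset": [-0.005, -0.014, 0.6], "angular": [0, 0, 0], "gripper": 20},
  {"offset": [-0.005, -0.014, 0.6], "angular": [0, 0, 0], "gripper": 20},
])

```text
time_s: 17.83
tcp_pos: [507.8, 85.1, 130.9]
tool_rot: [-3.141, -0.003, 3.074]
ft_force: [0.5, 0.4, -1.1]
width: 37.7
grasp_force: 61.3
```

servo_tool([
  {"offset": [0, 0, 0.02], "angular": [0, 0, 0], "gripper": 20},
  {"offset": [0, 0, 0.04], "angular": [0, 0, 0], "gripper": 20},
  {"offset": [0, 0, 0.06], "angular": [0, 0, 0], "gripper": 20},
  {"offset": [0, 0, 0.08], "angular": [0, 0, 0], "gripper": 20},
])

```text
time_s: 18.17
tcp_pos: [509.3, 86.1, 124.2]
tool_rot: [3.141, 0.002, 3.075]
ft_force: [-0.6, 0.1, -1.1]
width: 37.7
grasp_force: 61.4
```

servo_tool([
  {"offset": [0, 0, 0.015], "angular": [0, 0, 0], "gripper": 20},
  {"offset": [0, 0, 0.03], "angular": [0, 0, 0], "gripper": 20},
  {"offset": [0, 0, 0.03], "angular": [0, 0, 0], "gripper": 20},
])

```text
time_s: 18.42
tcp_pos: [508.6, 86.1, 120.2]
tool_rot: [-3.142, -0.0, 3.075]
ft_force: [0.8, 0.8, -1.4]
width: 37.7
grasp_force: 61.4
```

servo_tool([
  {"offset": [0, 0, 0.015], "angular": [0, 0, 0], "gripper": 20},
  {"offset": [0, 0, 0.03], "angular": [0, 0, 0], "gripper": 20},
  {"offset": [0, 0, 0.045], "angular": [0, 0, 0], "gripper": 20},
  {"offset": [0, 0, 0.045], "angular": [0, 0, 0], "gripper": 20},
])

```text
time_s: 18.75
tcp_pos: [508.3, 86.1, 115.4]
tool_rot: [-3.141, -0.001, 3.075]
ft_force: [-0.7, -0.9, -2.0]
width: 37.4
grasp_force: 61.5
```

servo_tool([
  {"offset": [0, 0, 0.04], "angular": [0, 0, 0], "gripper": 20},
  {"offset": [0, 0, 0.08], "angular": [0, 0, 0], "gripper": 20},
  {"offset": [0, 0, 0.12], "angular": [0, 0, 0], "gripper": 20},
  {"offset": [0, 0, 0.16], "angular": [0, 0, 0], "gripper": 20},
  {"offset": [0, 0, 0.16], "angular": [0, 0, 0], "gripper": 20},
])

```text
time_s: 19.17
tcp_pos: [508.3, 86.1, 98.9]
tool_rot: [-3.141, -0.001, 3.075]
ft_force: [-2.4, 1.1, -3.4]
width: 37.5
grasp_force: 61.4
```

```bash
python3 - <<'E'
from h import *
st=manip.observe();print(st["tcp_pos"],st["tool_rot"],st["width"],st["ft_force"],st["moment"])
E
```

```text
[508.25219345  86.0622262   98.85999578] [-3.14140430e+00 -1.00941942e-03  3.07514528e+00] 37.51696037873316 [-2.40523237  1.06578337 -3.43176804] [ 0.00723193  0.3904587  -0.03960274]
```

servo_tool([
  {"offset": [0, 0, 0.04], "angular": [0, 0, 0], "gripper": 20},
  {"offset": [0, 0, 0.08], "angular": [0, 0, 0], "gripper": 20},
  {"offset": [0, 0, 0.12], "angular": [0, 0, 0], "gripper": 20},
  {"offset": [0, 0, 0.15], "angular": [0, 0, 0], "gripper": 20},
  {"offset": [0, 0, 0.15], "angular": [0, 0, 0], "gripper": 20},
])

```text
time_s: 19.58
tcp_pos: [508.3, 86.1, 84.1]
tool_rot: [-3.141, -0.001, 3.075]
ft_force: [-3.5, -0.2, -4.0]
width: 37.6
grasp_force: 61.3
```

servo_tool([
  {"offset": [0, 0, 0.02], "angular": [0, 0, 0], "gripper": 20},
  {"offset": [0, 0, 0.04], "angular": [0, 0, 0], "gripper": 20},
  {"offset": [0, 0, 0.06], "angular": [0, 0, 0], "gripper": 20},
  {"offset": [0, 0, 0.06], "angular": [0, 0, 0], "gripper": 20},
])

```text
time_s: 19.92
tcp_pos: [508.4, 86.1, 78.6]
tool_rot: [-3.142, -0.001, 3.075]
ft_force: [-5.8, 0.8, -0.5]
width: 37.7
grasp_force: 61.6
```

servo_tool([
  {"offset": [0.004, 0, 0.02], "angular": [0, 0, 0], "gripper": 20},
  {"offset": [0.004, 0, 0.04], "angular": [0, 0, 0], "gripper": 20},
  {"offset": [0.004, 0, 0.04], "angular": [0, 0, 0], "gripper": 20},
])

```text
time_s: 20.17
tcp_pos: [508.4, 86.1, 74.9]
tool_rot: [3.142, 0.0, 3.075]
ft_force: [-4.9, -0.7, 2.3]
width: 37.7
grasp_force: 62.0
```

servo_tool([
  {"offset": [0, 0, 0.01], "angular": [0, 0, 0], "gripper": 20},
  {"offset": [0, 0, 0.02], "angular": [0, 0, 0], "gripper": 20},
  {"offset": [0, 0, 0.02], "angular": [0, 0, 0], "gripper": 20},
])

```text
time_s: 20.42
tcp_pos: [508.6, 86.1, 74.0]
tool_rot: [3.141, 0.001, 3.075]
ft_force: [-11.8, -1.4, 29.5]
width: 37.9
grasp_force: 64.8
```

servo_tool([
  {"offset": [0.005, 0, -0.003], "angular": [0, 0, 0], "gripper": 20},
  {"offset": [0.005, 0, -0.003], "angular": [0, 0, 0], "gripper": 20},
  {"offset": [0.005, 0, -0.003], "angular": [0, 0, 0], "gripper": 20},
])

```text
time_s: 20.67
tcp_pos: [508.4, 86.2, 74.1]
tool_rot: [3.141, 0.002, 3.075]
ft_force: [-7.2, -0.6, 21.3]
width: 37.3
grasp_force: 63.6
```

```bash
python3 - <<'E'
from h import *
st=manip.observe();p=manip.get_image("wrist");T=campose(p,st);np.set_printoptions(suppress=True,precision=2)
print(st["tcp_pos"],st["tool_rot"],st["width"],st["ft_force"],st["moment"],st["time_s"])
c=cloud(p,T);z=c[...,2];r=np.hypot(c[...,0]-509.5,c[...,1]-86.8)
h=c[(r>12)&(r<18)&(z>80)&(z<110)];print("collar top",len(h),np.median(h[:,2]))
h=c[(r<6)&(z>100)&(z<130)];print("spindle top",np.percentile(h[:,2],[50,95]),len(h))
for k in ("collar_screw","key_tip"):
    for d in manip.landmark_of(p,k)[:1]: print(k,d["confidence"],d["position"],at_z(p,d["position"],81,T))
L=c[(z>129)&(z<136)&(c[...,0]>380)&(c[...,0]<510)&(c[...,1]<-25)&(c[...,1]>-70)]
for b in range(395,500,12):
    q=L[(L[:,0]>=b)&(L[:,0]<b+12)]
    if len(q)>20: print(b+6,q[:,1].min(),q[:,1].max(),end="; ")
save("f1.png",p["image"][120:400,60:430],2.1)
E
```

```text
[508.42  86.18  74.13] [3.14 0.   3.08] 37.30889905531979 [-7.22 -0.58 21.34] [-0.25  1.24 -0.05] 20.6667
collar top 1691 88.46354112161907
spindle top [117.84 119.37] 1080
collar_screw 0.93 [279.5, 238.0] [484.82  88.95  81.  ]
```

View pics/f1.png

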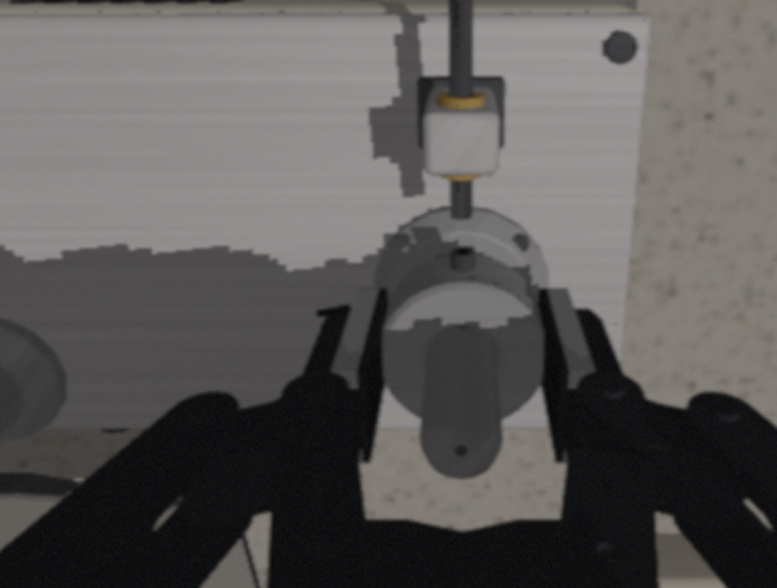

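The collar sits fully down on the cup: its top is about 31 mm below the spindle's end. Its screw at (462,258) is in line with the key at (462,200), and the grip is pressing it down with about 21 N.

```bash
python3 -c "
from h import *
p=manip.get_image('top')
for k,z in (('lever_knob',150),('lever_pivot',128)):
    for d in manip.landmark_of(p,k)[:1]: print(k,d['confidence'],at_z(p,d['position'],z))
print(manip.observe()['ft_force']);print(manip.finish_job())"
```

```text
lever_knob 0.58 [457.04355789 -52.73960445 150.        ]
lever_pivot 0.65 [532.70871606 -48.20517335 128.        ]
[-6.95596586 -2.31453055 21.13519013]
the job is handed in; nothing more can be done
None
```

The job is handed in at about 21 s of the 72 s: the lever measured about 0.01 rad off its service mark after release, and the spindle flat faces the key. The collar is fully down on the spring cup with its set-screw in line with the key, gripped and held down with about 21 N; I measured the lever only coarsely after fitting the collar and did not re-check the bystanders.

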